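# Clamp a whetstone in its cam-lever holder

## Robot

A 6-joint arm with a two-finger parallel gripper is mounted at the origin on a cart in front of the work surface, level with it; the furniture and walls round the work are solid. World frame = base frame: x ahead of the robot, y to its left, z up, the work surface at z = 0. Lengths are in m, angles in degrees, forces in N, time in s.
With the tool pointing down it reaches from about 0.325 to 1 m from the base axis. Payload 5.1 kg.
Tool frame: the origin (TCP) lies midway between the tips of the shut fingers; the grasp point (between the pads) lies 19 mm behind it (robot.grasp_offset is the distance from the TCP to the grasp point, in m); z points along the fingers, y is the line along which they close (so a half turn about z gives the same grasp; the last joint's range is limited). The gripper opens to 85 mm and grips with 20 to 120 N. Pads are 22 mm wide; open, the fingers measure 114 mm over their backs; the gripper's body (76 mm by 85 mm) begins 54 mm behind the grasp point. The pads swing forward as they close: fully open they stand 13 mm farther back than shut.
Start: joints at [-78.988, 7.093, 94.555, -0, 78.352, -4.733], TCP at [0.176, -0.626, 0.231] pointing down, gripper open.
Joint ranges: [-149.61, 149.61], [-58.7, 133.49], [1.44, 155.28], [-77.14, 257.14], [18.33, 153.61], [-166.67, 166.67]. Speed limits (degrees/s): [147.25, 147.25, 180, 180, 180, 180].

## Interface

Orientations are given as a 3x3 rotation matrix whose columns are the frame's x, y, z axes.
In Python, from cell import sensors, imaging, close_job, spotter, robot gives the robot as it stands. The module is installed in compiled form; this text tells all that it offers.
- The arm moves only by the shell command python3 -m crank 'ROWS' [FORCE]. ROWS is a JSON object of lists of equal length, an entry for each row: "xyz": the shift along the world's x, y, z normalised to -1 to 1, where 1 is 0.02 m, a list of three; "turn": the turn about the world's z normalised to -1 to 1, where 1 is 4 degrees; "gripper": the opening, from -1 (shut) to 1 (fully open), so that 0 is half open. A call has exactly 8 rows; each row shifts and turns the commanded pose from where the row before left it; what a row does not reach is not made up. A row lasts 1/12 s, in which the tool goes at most 41.7 mm and 7.16 degrees, less where a joint would pass 70% of its speed; a pose out of reach is approached as far as the arm can. A call with a number of a shift or a turn outside -1 to 1 is refused whole. A call with a gripper value outside its range is refused whole. The fingers move at their own pace and stop on an object; FORCE is the grip in N (left out, the last holds). Time passes only in rows, so rows that do not move let the fingers close, or fill a call up. It gives the time, the measured TCP pose, the force, the opening and the grip force at its end, in the units of the state.
- sensors.get_state(): the state, without advancing time (a new reading comes with each control period).
- imaging.camera(name): name is "scene" or "top" or "wrist"; returns the picture (480x640x3 uint8, blue, green, red); there is no depth.
- imaging.get_calibration(name): a dict with "camera_matrix" (3x3 intrinsics, pixels), "k1" (the pictures are not rectified: a ray, as slopes to the right and down, at radius r is drawn at 1 + k1 r^2 times it, then the intrinsics apply), "eye" and "orientation" of the camera in the world. Camera axes: x right, y up, looking along -z (the intrinsics and any distortion apply to the point x, -y, -z); pixel columns grow to the right and rows downward; lengths in m; the calibration is good to about 2 mm. A picture is of the moment at which its call begins: read the wrist's pose just before it. get_calibration takes no time and is no camera call; for the wrist camera it gives the pose at the moment of the call.
- close_job(): hands the job in; it is judged then, once.
Trained networks look in the newest picture that a camera, given by its name, has taken for a name from the list of things; names that differ only in an ending like _2 or _b are one class to them, and where a whole thing is asked for, a point or a joint stands for the part that bears it (a point fixed in the world has none). Each returns a list of dicts, best first, with "score" (0 to 1); they miss things now and then, are a little off and sometimes report something else, mostly with a low value. They report only what shows in the picture. A call takes as long as a camera call.
- spotter.search_frame(camera, thing): "box" ([left, top, width, height] in pixels, round what is visible of it).
- spotter.tip_of(camera, thing): "xy" ([column, row] in pixels: a listed point, or the origin of a listed thing).
The state is a dict: "t": time; "joint_pos": joint angles; "dq": joint speeds; "joint_torque": joint torques, N m; "tool_pos": TCP position; "ee_rot": TCP orientation; "wrist_force": force on the tool from outside, world axes, zero at the start; "moment": the same for the moment, N m; "width": opening from 0.0 (shut) to 1.0 (fully open); "grip_force": force on a finger pad.
Only numpy, scipy, OpenCV 4.12 (cv2) and the standard library are available. Lean on these libraries where they do the work, as an engineer would, in place of code of your own. Each camera call takes 0.05 s, during which the arm holds its last target. There are 200 camera calls.

## Task

Get the whetstone ready for sharpening. Lay it gently in the steel holder so that it lies flat in the bed, and slide it along until you feel it rest against the rubber-tipped stop screw at the end of the bed, without ramming it. Only then swing the cam lever round by its red knob until it snaps past dead centre and clamps the stone; do not force the lever or drive it on against its stop, and leave the bowl, the tumbler and the scissors where they are.

Things in the scene. Friction and masses are not known exactly. Their poses are not given: they have to be found in the camera images.
- whetstone: Two-layer sharpening stone, dark grey below and sand-coloured above: a block 180 long (its x) x 50 wide (its y) x 30 mm high, about 0.6 kg. Origin: centre of its underside. Starts flat on the worktop. Either end may go towards the stop screw.
- holder: Whetstone holder of pressed steel, held fast to the worktop by suction feet. Origin: on the worktop under the middle of the bed; x runs along the bed towards the stop screw, y to the side with the clamp and lever. The bed is a flat plate 222 x 80 mm, its top 12 mm above the worktop, open at the -x end. Two low rails, 10 mm above the bed with lips flared outwards, keep the stone straight.
- bed_center (a point): Point on the bed's top above the holder's origin, same axes. Inner rail faces: y = -25 mm (x -85 to 85 mm) and y = +29.3 mm (x 20 to 85 mm), the open jaw in line with the latter: 4.3 mm of play for the stone. Clamped, the stone lies on the -y rail, its centre at y = 0. Home against the stop, its origin is at x = -8 to +8 mm, as the screw is set.
- end_stop: Steel bracket at the +x end of the bed (origin and axes are the holder's), 44 mm wide, 31 mm high, plate at x = 107 to 112 mm. Its stop screw, 15 mm above the bed, has a black rubber tip 15 mm across, 82 to 98 mm from the bed's centre: set by hand, to be found by touch. The tip gives 1 mm per 15 N; over 12 N chips the stone.
- clamp_jaw: Rubber-faced jaw 40 mm long, 10 mm high, on the bed's +y side, centred 55 mm to the -x side of the bed's centre (origin and axes as the holder's when open). The cam pushes it up to 7 mm towards -y; with the lever closed it presses the stone with about 12 to 18 N.
- lever (a joint): Lever angle, rad. 0 = open, standing out 85 deg from the holder's x towards y; grows as it swings level about its upright pivot, clockwise from above, towards the holder's +x. Rests at 0.05 to 0.2; pushed on, it stiffens to 9 to 13 N at the knob (near 0.65), easing to nothing past dead centre, 1.2; then it snaps by itself to its stop at 1.45 (closed). Let go earlier, it springs back.
- cam_lever: The cam lever. Origin: on its upright pivot axis at bed height, at x = -55, y = +58 mm in the holder's frame; its x points out along the arm, a flat bar 13 mm wide, 19 to 24 mm above the worktop, ending in the red knob. The pivot's cap is 18 mm across and rises to 30 mm above the worktop. More than 25 N from the fingers bends the lever.
- lever_knob (a point): Middle of the upright red knob at the lever's end, 72 mm from the pivot axis. The knob is 15 mm across and reaches from 24 to 48 mm above the worktop (this point at 38 mm).
- rice_bowl: White bowl, 121 mm across, 53 mm high, loose. Origin: centre of its foot.
- tumbler: Clear tumbler, 84 mm across, 89 mm high, loose. Origin: centre of its foot.
- scissors: Kitchen scissors with blue handles lying flat, 87 x 199 x 9 mm, loose. Origin: middle, underside; blades towards its -y.

How it is judged (in metres and radians):
On the way, in this order (a step that is already met when the one before it is completed fails the run):
1. with the lever still open, the stone lies flat in the bed and is pressed up against the stop screw's tip (felt contact, at least 1 N) (z of whetstone in the frame of bed_center between -0.002 and 0.0015 m and y of whetstone in the frame of bed_center between -0.002 and 0.006 m and x of whetstone in the frame of bed_center between -0.0095 and 0.01 m and angle between the x axis of whetstone and the x axis of bed_center, either way round below 0.06 rad and contact force between whetstone and end_stop above 1 N and value of joint lever below 0.5 rad), for 0.1 s.
2. the lever has snapped past dead centre onto its stop and the jaw clamps the stone (value of joint lever above 1.4 rad and contact force between clamp_jaw and whetstone above 8 N), for 0.2 s.
At the end, for the whole second after the job is handed in: The stone lies at rest flat in the bed (within 2 mm in height), straight, against the -y rail (within 2.5 mm) and still touches the stop screw's tip (over 0.2 N); the lever is closed on its stop (over 1.40 rad) and the jaw presses on the stone with more than 8 N (all of step 2 and z of whetstone in the frame of bed_center between -0.002 and 0.0015 m and y of whetstone in the frame of bed_center between -0.002 and 0.006 m and x of whetstone in the frame of bed_center between -0.0095 and 0.01 m and angle between the x axis of whetstone and the x axis of bed_center, either way round below 0.06 rad and y of whetstone in the frame of bed_center below 0.0025 m and contact force between whetstone and end_stop above 0.2 N and linear speed of whetstone below 0.01 m/s).
It fails at once if the stone is pressed on the stop screw with more than 12 N (contact force between whetstone and end_stop above 12 N).
It fails at once if the fingers press on the lever with more than 25 N (contact force between the fingers and cam_lever above 25 N).
It fails at once if the stone is dropped (over 0.35 m/s out of the fingers' hold) or forced down on the holder with more than 60 N ((linear speed of whetstone above 0.35 m/s and contact force between the fingers and whetstone below 0.5 N) or contact force between whetstone and holder above 60 N).
It fails at once if the bowl, the tumbler or the scissors are shifted by more than 2 cm (distance of any of rice_bowl, tumbler, scissors from where it was at the start of the episode above 0.02 m).
It also fails if it takes over 72 s, if anything falls off the work surface, if the arm or the gripper's body presses on something with over 40 N, if the wrist force passes 120 N, or if a joint passes its speed limit or range.

## Working session

There is one attempt and no reset: what is moved stays moved. The work goes in short steps, Python scripts to look and compute and a shell command to move; the robot and the scene stay as the last step left them, time stands still between calls to the robot, and variables do not carry over. Pictures are saved under pics/ and viewed, at most 11 in all, crops included, and the job is handed in when it is done.

```bash
mkdir -p pics
cat > h.py <<'E'
import numpy as np, cv2
from cell import sensors, imaging, spotter, robot
def ray(cam,uv,cal=None):
    c=cal or imaging.get_calibration(cam); K=np.array(c["camera_matrix"],float)
    k1=float(c["k1"])
    p=cv2.undistortPoints(np.array([[uv]],float),K,np.array([k1,0,0,0,0.]))[0,0]
    d=np.array(c["orientation"])@np.array([p[0],-p[1],-1.]); return np.array(c["eye"]),d
def at(cam,uv,z,cal=None):
    e,d=ray(cam,uv,cal); return e+d*(z-e[2])/d[2]
def proj(cam,P,cal=None):
    c=cal or imaging.get_calibration(cam); K=np.array(c["camera_matrix"],float)
    q=np.array(c["orientation"]).T@(np.array(P)-np.array(c["eye"])); s=np.array([q[0],-q[1]])/-q[2]
    s=s*(1+float(c["k1"])*(s@s)); return (K@np.array([s[0],s[1],1]))[:2]
E
python3 - <<'E'
from h import *
for c in ("top","scene"):
    cv2.imwrite(f"pics/{c}0.png",imaging.camera(c))
    for t,z in (("whetstone",0),("holder",0),("bed_center",.012),("end_stop",0),("cam_lever",.012),("lever_knob",.038),("rice_bowl",0),("tumbler",0),("scissors",0)):
        r=spotter.tip_of(c,t)[:1]
        for d in r: print(c,t,round(d["score"],2),np.round(d["xy"]),np.round(at(c,d["xy"],z),4))
s=sensors.get_state();print(s["t"],s["width"],robot.grasp_offset,np.round(s["ee_rot"],3))
E
```

```text
top whetstone 0.68 [407. 278.] [0.5183 0.0457 0.    ]
top holder 0.89 [330. 256.] [0.5646 0.2187 0.    ]
top bed_center 0.67 [325. 256.] [0.5636 0.2279 0.012 ]
top cam_lever 0.54 [296. 277.] [0.5174 0.2908 0.012 ]
top lever_knob 0.81 [262. 262.] [0.548  0.3638 0.038 ]
top rice_bowl 0.75 [271. 194.] [0.7033 0.3534 0.    ]
top tumbler 0.82 [273. 192.] [0.7082 0.3495 0.    ]
top scissors 0.75 [223. 300.] [0.462  0.4548 0.    ]
scene whetstone 0.72 [411. 269.] [0.5225 0.045  0.    ]
scene holder 0.94 [326. 288.] [0.5656 0.2279 0.    ]
scene bed_center 0.8 [326. 284.] [0.5627 0.2308 0.012 ]
scene cam_lever 0.4 [327. 287.] [0.5542 0.2353 0.012 ]
scene lever_knob 0.64 [368. 226.] [0.6623 0.0408 0.038 ]
scene rice_bowl 0.72 [368. 223.] [ 0.7241 -0.0169  0.    ]
scene scissors 0.55 [253. 361.] [0.4673 0.4493 0.    ]
1.0 1.0004359532729885 0.0187 [[ 0.962  0.271  0.   ]
 [ 0.271 -0.962 -0.   ]
 [-0.     0.    -1.   ]]
```

Run:
```python
import cv2
a=cv2.imread("pics/top0.png")[140:340,180:460]
cv2.imwrite("pics/topc.png",cv2.resize(a,None,fx=2.85,fy=2.85,interpolation=cv2.INTER_CUBIC))
```

```text
(no output)
```

View pics/topc.png

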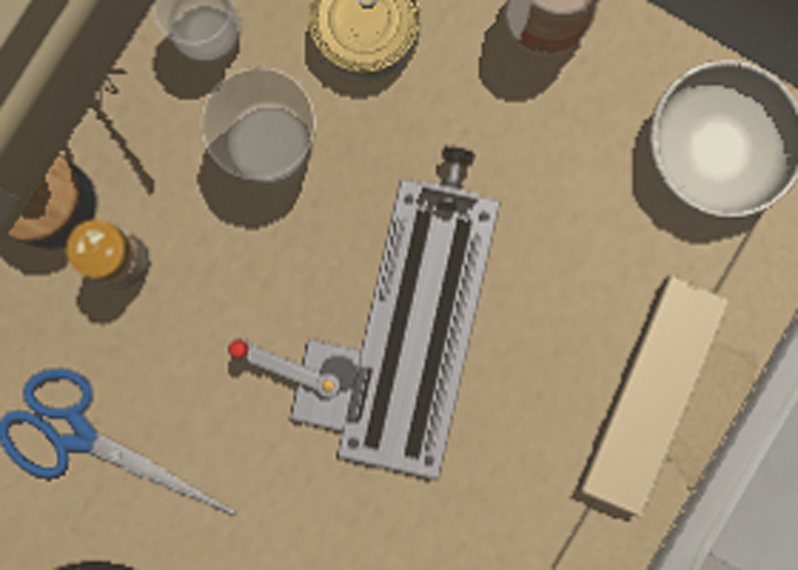

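View pics/scene0.png

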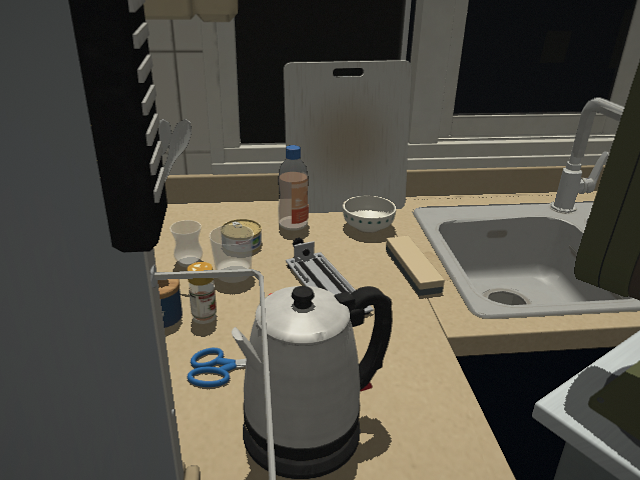

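The top crop shows the stone at right (corners 672,277 / 725,297 / 635,518 / 580,492) and the holder in the middle. The stop is at the upper end (455,190), the pivot at (328,385) and the red knob at (238,349). In the scene picture a kettle stands in front of the holder, with the sink and tap to the right.

Run:
```python
from h import *
f=lambda p:(180+(p[0]+.5)/2.85-.5,140+(p[1]+.5)/2.85-.5)
S=np.array([at("top",f(p),.03) for p in [(672,277),(725,297),(635,518),(580,492)]])
H=np.array([at("top",f(p),.012) for p in [(402,180),(498,203),(438,478),(338,458)]])
for n,C in(("stone",S),("holder",H)):
    d=C[0]+C[1]-C[2]-C[3]; e=C[0]-C[1]+C[3]-C[2]
    print(n,C.round(3)[:,:2].tolist(),C.mean(0).round(4),"yaw",np.degrees(np.arctan2(d[1],d[0])),np.linalg.norm(d)/2,np.linalg.norm(e)/2, "yaw2",np.degrees(np.arctan2(e[1],e[0]))-90)
print("pivot",at("top",f((328,385)),.03),"knob",at("top",f((238,349)),.048))
print(imaging.get_calibration("top")["eye"],imaging.get_calibration("scene")["eye"])
```

```text
stone [[0.609, 0.032], [0.595, -0.009], [0.426, 0.059], [0.445, 0.101]] [0.5187 0.0458 0.03  ] yaw -22.243861446418958 0.18016678853576995 0.044734762601268185 yaw2 -21.91395932565007
holder [[0.683, 0.241], [0.666, 0.165], [0.452, 0.208], [0.466, 0.285]] [0.5665 0.2249 0.012 ] yaw -11.45419646126173 0.21987909766632716 0.07779465278545919 yaw2 -11.191047619979912
pivot [0.52152551 0.29335614 0.03      ] knob [0.54684557 0.36032367 0.048     ]
[0.52079156 0.23036504 1.04368307] [-0.15993764  0.80370208  0.61545465]
```

View pics/top0.png

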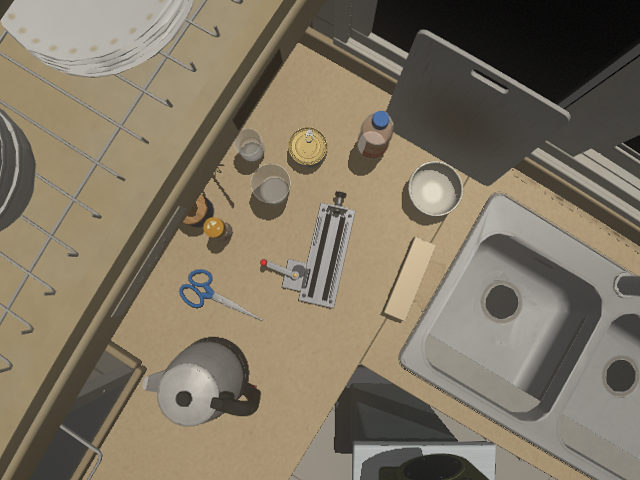

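The full top view shows the kettle at (200,390), the tap near (625,285), and a free corridor between the sink and the base. I'll move along a small radius with a half turn, so the wrist stays within range for the lever later.

```bash
python3 -m crank '{"xyz":[[0.1,0.5,0.3],[0.23,1,0.4],[0.23,1,0.4],[0.23,1,0.4],[0.23,1,0.4],[0.23,1,0.4],[0.23,1,0.4],[0.23,1,0.3]],"turn":[1,1,1,1,1,1,1,1],"gripper":[1,1,1,1,1,1,1,1]}' 60
python3 -m crank '{"xyz":[[0.23,1,0],[0.23,1,0],[0.23,1,0],[0.23,1,0],[0.23,1,0],[0.23,1,0],[0.23,1,0],[0.23,1,0]],"turn":[1,1,1,1,1,1,1,1],"gripper":[1,1,1,1,1,1,1,1]}'
```

```text
t: 1.67
tool_pos: [0.2107, -0.4748, 0.2922]
ee_rot: [[0.67, 0.742, 0.0], [0.742, -0.67, -0.001], [-0.0, 0.001, -1.0]]
wrist_force: [-0.2, -0.8, 0.3]
width: 0.997
grip_force: 0.0
t: 2.33
tool_pos: [0.2474, -0.3146, 0.2915]
ee_rot: [[0.175, 0.985, 0.0], [0.985, -0.175, -0.0], [-0.0, 0.0, -1.0]]
wrist_force: [0.4, -0.0, -0.3]
width: 1.003
grip_force: 0.0
```

```bash
python3 -m crank '{"xyz":[[0.4,1,0],[0.4,1,0],[0.4,1,0],[0.4,1,0],[0.4,1,0],[0.4,1,0],[0.4,1,0],[0.4,1,0]],"turn":[1,1,1,1,1,1,1,1],"gripper":[1,1,1,1,1,1,1,1]}'
python3 -m crank '{"xyz":[[0.5,1,0],[0.6,1,0],[0.7,1,0],[0.8,1,0],[0.9,1,0],[0.9,1,0],[0.9,1,0],[0.9,1,0]],"turn":[1,1,1,1,1,1,1,1],"gripper":[1,1,1,1,1,1,1,1]}'
python3 -m crank '{"xyz":[[0.7,0.5,-0.5],[0.7,0.5,-0.7],[0.4,0.3,-0.8],[0,0,-0.8],[0,0,-0.8],[0,0,-0.5],[0,0,0],[0,0,0]],"turn":[1,1,1,0.5,0,0,0,0],"gripper":[1,1,1,1,1,1,1,1]}'
python3 - <<'E'
from h import *
s=sensors.get_state();R=np.array(s["ee_rot"]);print(s["tool_pos"],np.degrees(np.arctan2(R[1,0],R[0,0])),s["joint_pos"])
c=imaging.get_calibration("wrist");print(c["eye"]);cv2.imwrite("pics/w1.png",imaging.camera("wrist"))
for t,z in (("whetstone",0),("holder",0),("bed_center",.012),("lever_knob",.038),("cam_lever",.012)):
    for d in spotter.tip_of("wrist",t)[:1]: print(t,d["score"],d["xy"],at("wrist",d["xy"],z,c))
E
```

```text
t: 3.0
tool_pos: [0.3115, -0.1546, 0.2916]
ee_rot: [[-0.373, 0.928, 0.001], [0.928, 0.373, -0.001], [-0.001, 0.001, -1.0]]
wrist_force: [-0.7, 0.2, -0.1]
width: 0.997
grip_force: 0.0
t: 3.67
tool_pos: [0.436, 0.0057, 0.2915]
ee_rot: [[-0.809, 0.588, 0.001], [0.588, 0.809, -0.0], [-0.001, 0.0, -1.0]]
wrist_force: [0.5, -0.6, -0.1]
width: 1.003
grip_force: 0.0
t: 4.33
tool_pos: [0.4711, 0.0303, 0.2092]
ee_rot: [[-0.925, 0.379, -0.001], [0.379, 0.925, -0.0], [0.001, -0.0, -1.0]]
wrist_force: [-0.7, -0.3, 0.2]
width: 0.999
grip_force: 0.0
[0.47112332 0.03032879 0.2091905 ] 157.73386931672243 [-2.83441875e+00 -1.53776132e+01  1.17937812e+02 -2.42453412e-03
  7.74798233e+01 -7.05677667e+01]
[0.40470964 0.05713603 0.35276486]
whetstone 0.61 [355.9, 245.3] [0.51764194 0.04553293 0.        ]
holder 0.81 [535.3, 221.6] [0.56401597 0.22619121 0.        ]
bed_center 0.91 [544.0, 224.5] [0.56494562 0.22821914 0.012     ]
cam_lever 0.83 [597.7, 157.4] [0.51976128 0.29422859 0.012     ]
```

View pics/w1.png

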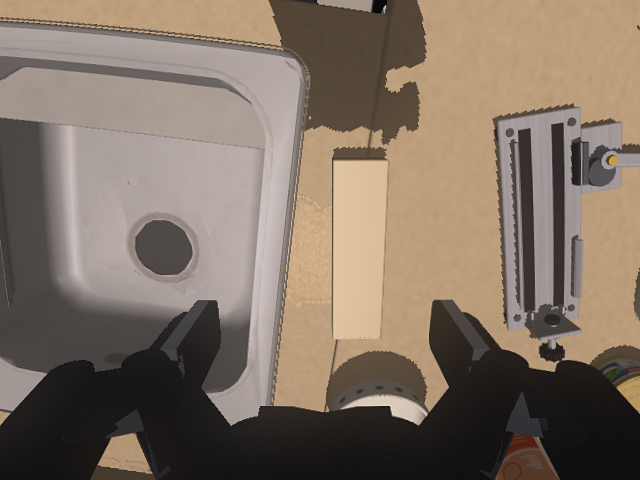

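The wrist picture shows the stone's top face at (333,159), (387,159), (381,339), (333,339). The holder corners are at (498,121), (578,108), (579,316), (508,329), and the bowl lies beyond the stone's far end.

Run:
```python
from h import *
im=cv2.imread("pics/w1.png"); c=imaging.get_calibration("wrist")
# stone top: bright sand face by colour
g=cv2.inRange(im,(120,180,205),(215,245,255))
m=np.zeros_like(g);m[145:350,322:395]=g[145:350,322:395]
m=cv2.morphologyEx(m,cv2.MORPH_OPEN,np.ones((5,5)))
k=max(cv2.findContours(m,0,1)[0],key=cv2.contourArea)
W=np.array([at("wrist",p[0],.03,c)[:2] for p in k])
r=cv2.minAreaRect((W*1000).astype(np.float32));print("auto",r)
S=np.array([at("wrist",p,.03,c)[:2] for p in [(333,339),(381,339),(387,159),(333,159)]])
H=np.array([at("wrist",p,.012,c)[:2] for p in [(579,316),(508,329),(498,121),(578,108)]])
for n,C in(("stone",S),("holder",H)):
    d=C[0]+C[1]-C[2]-C[3]; e=C[0]-C[1]+C[3]-C[2]
    print(n,C.round(3).tolist(),C.mean(0),np.degrees(np.arctan2(d[1],d[0])),np.degrees(np.arctan2(e[1],e[0]))-90,np.linalg.norm(d)/2,np.linalg.norm(e)/2)
print("pivot",at("wrist",(612,160),.03,c))
```

```text
auto ((520.6544189453125, 44.98162078857422), (46.865596771240234, 177.77651977539062), 68.16397094726562)
stone [[0.595, -0.011], [0.614, 0.035], [0.445, 0.1], [0.427, 0.056]] [0.52049984 0.04500714] -21.58594735590895 -202.26666948120754 0.18077346231098554 0.048589647669315054
holder [[0.685, 0.245], [0.669, 0.166], [0.453, 0.21], [0.469, 0.286]] [0.56909608 0.22690383] -11.072519250767584 -12.001630338303286 0.21975768575975493 0.07891337452004335
pivot [0.52278663 0.29554053 0.03      ]
```

```bash
python3 -m crank '{"xyz":[[0.62,0.18,0],[0.62,0.18,-0.5],[0.62,0.18,-1],[0.62,0.18,-1],[0,0,-1],[0,0,-1],[0,0,-1],[0,0,-1]],"turn":[0.1,0,0,0,0,0,0,0],"gripper":[1,1,1,1,1,1,1,1]}'
python3 -m crank '{"xyz":[[0,0,-1],[0,0,-1],[0,0,-0.8],[0,0,-0.5],[0,0,-0.2],[0,0,0],[0,0,0],[0,0,0]],"turn":[0,0,0,0,0,0,0,0],"gripper":[1,1,1,1,1,1,1,1]}'
```

```text
t: 5.3
tool_pos: [0.5214, 0.0448, 0.0789]
ee_rot: [[-0.928, 0.372, 0.001], [0.372, 0.928, 0.0], [-0.001, 0.0, -1.0]]
wrist_force: [0.0, -0.0, -0.2]
width: 0.999
grip_force: 0.0
t: 5.97
tool_pos: [0.5221, 0.0448, 0.0107]
ee_rot: [[-0.928, 0.372, 0.003], [0.372, 0.928, -0.0], [-0.002, 0.001, -1.0]]
wrist_force: [0.3, 0.4, 0.3]
width: 1.0
grip_force: 0.0
```

```bash
python3 -m crank '{"xyz":[[0,0,-0.1],[0,0,0],[0,0,0],[0,0,0],[0,0,0],[0,0,0],[0,0,0],[0,0,0]],"turn":[0,0,0,0,0,0,0,0],"gripper":[1,0,-1,-1,-1,-1,-1,-1]}' 60
python3 -m crank '{"xyz":[[0,0,0],[0,0,0.1],[0,0,0.3],[0,0,0.6],[0,0,1],[0,0,0.6],[0,0,0],[0,0,0]],"turn":[0,0,0,0,0,0,0,0],"gripper":[-1,-1,-1,-1,-1,-1,-1,-1]}'
```

```text
t: 6.63
tool_pos: [0.5213, 0.0446, 0.0079]
ee_rot: [[-0.928, 0.372, 0.0], [0.372, 0.928, -0.0], [-0.001, -0.0, -1.0]]
wrist_force: [-2.7, -1.4, 5.2]
width: 0.57
grip_force: 65.9
t: 7.3
tool_pos: [0.5217, 0.0448, 0.0604]
ee_rot: [[-0.928, 0.372, 0.003], [0.372, 0.928, -0.0], [-0.002, 0.001, -1.0]]
wrist_force: [0.4, 0.7, -6.2]
width: 0.573
grip_force: 64.8
```

```bash
python3 -m crank '{"xyz":[[0,0.3,0.5],[0.1,0.6,0.8],[0.1,0.9,0.8],[0.1,0.9,0.5],[0.1,1,0.2],[0.1,1,0],[0.1,1,0],[0.1,1,0]],"turn":[0.2,0.4,0.4,0.4,0.4,0.4,0.2,0.2],"gripper":[-1,-1,-1,-1,-1,-1,-1,-1]}'
python3 -m crank '{"xyz":[[0.1,0.8,0],[0.1,0.8,0],[0.1,0.6,0],[0,0.35,0],[0,0.2,0],[0,0,0],[0,0,0],[0,0,0]],"turn":[0,0,0,0,0,0,0,0],"gripper":[-1,-1,-1,-1,-1,-1,-1,-1]}'
python3 - <<'E'
from h import *
s=sensors.get_state();R=np.array(s["ee_rot"]);print(s["tool_pos"],np.degrees(np.arctan2(R[1,0],R[0,0])))
c=imaging.get_calibration("wrist");print(c["eye"]);cv2.imwrite("pics/w2.png",imaging.camera("wrist"))
import pickle;pickle.dump(c,open("w2.pkl","wb"))
for t,z in (("whetstone",.1),("holder",0),("bed_center",.012),("lever_knob",.038),("cam_lever",.012)):
    for d in spotter.tip_of("wrist",t)[:1]: print(t,d["score"],d["xy"],at("wrist",d["xy"],z,c))
E
```

```text
t: 7.97
tool_pos: [0.5341, 0.18, 0.1146]
ee_rot: [[-0.98, 0.197, -0.002], [0.197, 0.98, -0.0], [0.002, -0.001, -1.0]]
wrist_force: [0.1, 0.8, -5.7]
width: 0.574
grip_force: 64.7
t: 8.63
tool_pos: [0.5408, 0.2331, 0.1152]
ee_rot: [[-0.98, 0.199, -0.0], [0.199, 0.98, -0.0], [0.0, -0.001, -1.0]]
wrist_force: [-0.8, 0.3, -5.9]
width: 0.573
grip_force: 64.7
[0.54080877 0.23311419 0.11515568] 168.51398133475277
[0.47045596 0.24708272 0.25871247]
whetstone 0.77 [323.2, 291.6] [0.54120277 0.23196147 0.1       ]
lever_knob 0.55 [522.0, 223.6] [0.54821942 0.36073827 0.038     ]
cam_lever 0.75 [407.5, 194.5] [0.52049637 0.29530755 0.012     ]
```

View pics/w2.png

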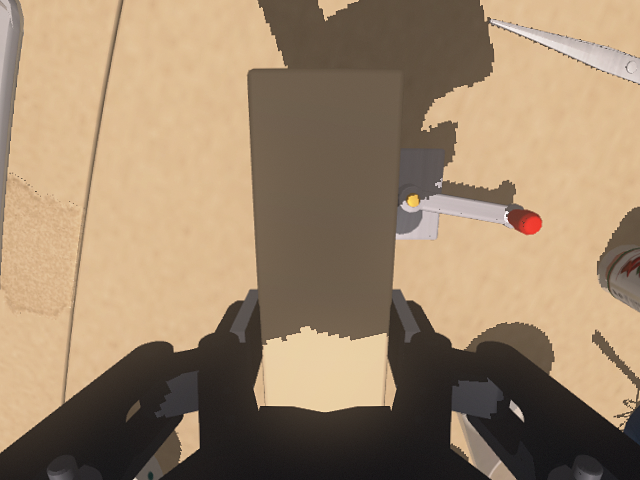

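The stone hides the bed from the wrist camera. The pivot cap is at (412,200), the knob top at (533,222), and the stone's near-end corners at (248,71) and (402,71).

Run:
```python
from h import *
import pickle;c=pickle.load(open("w2.pkl","rb"));im=cv2.imread("pics/w2.png")
hsv=cv2.cvtColor(im,cv2.COLOR_BGR2HSV)
y=cv2.inRange(hsv,(18,150,150),(32,255,255));y[:170]=0;y[230:]=0;y[:,:395]=0;y[:,430:]=0
q=np.argwhere(y)[:,::-1].mean(0);print("screw px",q,at("wrist",q,.031,c))
r=cv2.inRange(hsv,(0,150,120),(8,255,255));q=np.argwhere(r)[:,::-1];print("red",q.min(0),q.max(0),q.mean(0),"mean@.038",at("wrist",q.mean(0),.038,c))
P=at("wrist",np.argwhere(y)[:,::-1].mean(0),.031,c)
for yaw in(-11,-11.5,-12):
    a=np.radians(yaw);Rm=np.array([[np.cos(a),-np.sin(a)],[np.sin(a),np.cos(a)]])
    o=P[:2]-Rm@[-.055,.058];print(yaw,"origin",o,"tool in holder",Rm.T@(np.array([.5408,.2331])-o))
A,B=at("wrist",(248,71),.137,c),at("wrist",(402,71),.137,c);print("stone end",A,B,(A+B)/2,np.degrees(np.arctan2(*(B-A)[1::-1]))-90)
```

```text
screw px [412.85046729 200.20560748] [0.52097179 0.29447407 0.031     ]
red [513 213] [541 234] [528.79302326 223.63953488] mean@.038 [0.54913463 0.36520865 0.038     ]
-11 origin [0.56389436 0.2270452 ] tool in holder [-0.02382536  0.00153694]
-11.5 origin [0.5633043 0.2266732] tool in holder [-0.02333382  0.00181114]
-12 origin [0.56271103 0.22630637] tool in holder [-0.02284469  0.00208962]
stone end [0.4462859 0.2273032 0.137    ] [0.45591505 0.2747984  0.137     ] [0.45110048 0.2510508  0.137     ] -11.460775542957492
```

```bash
python3 -m crank '{"xyz":[[0,0.04,-0.4],[0,0,-0.8],[0,0,-0.9],[0,0,-0.8],[0,0,-0.6],[0,0,-0.3],[0,0,-0.1],[0,0,0]],"turn":[0,0,0,0,0,0,0,0],"gripper":[-1,-1,-1,-1,-1,-1,-1,-1]}'
python3 -m crank '{"xyz":[[0,0,-0.1],[0,0,-0.1],[0,0,-0.1],[0,0,0],[0,0,0],[0,0,0],[0,0,0],[0,0,0]],"turn":[0,0,0,0,0,0,0,0],"gripper":[-1,-1,-1,-1,-1,-1,-1,-1]}'
```

```text
t: 9.6
tool_pos: [0.5409, 0.2346, 0.037]
ee_rot: [[-0.98, 0.199, -0.0], [0.199, 0.98, -0.0], [0.0, -0.0, -1.0]]
wrist_force: [-0.6, 1.1, -6.1]
width: 0.57
grip_force: 64.5
t: 10.27
tool_pos: [0.541, 0.2346, 0.0314]
ee_rot: [[-0.98, 0.199, 0.0], [0.199, 0.98, 0.0], [-0.0, 0.0, -1.0]]
wrist_force: [-0.2, -0.1, -5.9]
width: 0.572
grip_force: 64.6
```

```bash
python3 -m crank '{"xyz":[[0,-0.03,-0.08],[0,0,-0.08],[0,0,-0.08],[0,0,-0.08],[0,0,-0.05],[0,0,0],[0,0,0],[0,0,0]],"turn":[0,0,0,0,0,0,0,0],"gripper":[-1,-1,-1,-1,-1,-1,-1,-1]}'
python3 -m crank '{"xyz":[[0,0,-0.05],[0,0,-0.05],[0,0,0],[0,0,0],[0,0,0],[0,0,0],[0,0,0],[0,0,0]],"turn":[0,0,0,0,0,0,0,0],"gripper":[-1,-1,-1,-1,-1,-1,-1,-1]}'
```

```text
t: 10.93
tool_pos: [0.541, 0.234, 0.024]
ee_rot: [[-0.98, 0.199, 0.0], [0.199, 0.98, 0.0], [-0.0, 0.0, -1.0]]
wrist_force: [0.8, 0.5, -5.6]
width: 0.57
grip_force: 64.6
t: 11.6
tool_pos: [0.541, 0.234, 0.022]
ee_rot: [[-0.98, 0.199, 0.0], [0.199, 0.98, 0.0], [-0.0, 0.0, -1.0]]
wrist_force: [0.7, 0.7, -5.1]
width: 0.571
grip_force: 64.6
```

```bash
python3 -m crank '{"xyz":[[0,0,-0.05],[0,0,-0.03],[0,0,0],[0,0,0],[0,0,0],[0,0,0],[0,0,0],[0,0,0]],"turn":[0,0,0,0,0,0,0,0],"gripper":[-1,-1,-1,-1,-1,-1,-1,-1]}'
python3 -m crank '{"xyz":[[0,0,-0.03],[0,0,0],[0,0,0],[0,0,0],[0,0,0],[0,0,0],[0,0,0],[0,0,0]],"turn":[0,0,0,0,0,0,0,0],"gripper":[-1,-1,-1,-1,-1,-1,-1,-1]}'
```

```text
t: 12.27
tool_pos: [0.541, 0.234, 0.0204]
ee_rot: [[-0.98, 0.199, 0.0], [0.199, 0.98, 0.0], [-0.0, 0.0, -1.0]]
wrist_force: [-0.1, 0.6, -5.7]
width: 0.574
grip_force: 64.6
t: 12.93
tool_pos: [0.5411, 0.234, 0.0199]
ee_rot: [[-0.98, 0.199, 0.0], [0.199, 0.98, 0.0], [-0.0, 0.0, -1.0]]
wrist_force: [0.9, -0.1, -4.4]
width: 0.568
grip_force: 65.7
```

```bash
python3 -m crank '{"xyz":[[0,0,-0.01],[0.08,-0.016,0],[0.1,-0.02,0],[0.1,-0.02,0],[0.1,-0.02,0],[0.04,-0.008,0],[0,0,0],[0,0,0]],"turn":[0,0,0,0,0,0,0,0],"gripper":[-1,-1,-1,-1,-1,-1,-1,-1]}'
python3 -m crank '{"xyz":[[-0.005,-0.025,0],[-0.005,-0.025,0],[-0.005,-0.025,0],[0,0,0],[0,0,0],[0,0,0],[0,0,0],[0,0,0]],"turn":[0,0,0,0,0,0,0,0],"gripper":[-1,-1,-1,-1,-1,-1,-1,-1]}'
```

```text
t: 13.6
tool_pos: [0.5496, 0.2324, 0.0198]
ee_rot: [[-0.98, 0.199, 0.0], [0.199, 0.98, 0.0], [-0.0, 0.0, -1.0]]
wrist_force: [-3.5, 0.6, 2.8]
width: 0.569
grip_force: 66.8
t: 14.27
tool_pos: [0.5497, 0.2308, 0.0198]
ee_rot: [[-0.98, 0.198, 0.002], [0.198, 0.98, 0.0], [-0.001, 0.0, -1.0]]
wrist_force: [0.8, 2.8, -1.3]
width: 0.572
grip_force: 67.8
```

```bash
python3 -m crank '{"xyz":[[-0.004,-0.02,0],[0,0,0],[0,0,0],[0,0,0],[0,0,0],[0,0,0],[0,0,0],[0,0,0]],"turn":[0,0,0,0,0,0,0,0],"gripper":[-1,-1,-1,-1,-1,-1,-1,-1]}'
python3 -m crank '{"xyz":[[-0.004,-0.02,0],[0,0,0],[0,0,0],[0,0,0],[0,0,0],[0,0,0],[0,0,0],[0,0,0]],"turn":[0,0,0,0,0,0,0,0],"gripper":[-1,-1,-1,-1,-1,-1,-1,-1]}'
```

```text
t: 14.93
tool_pos: [0.5494, 0.2304, 0.0198]
ee_rot: [[-0.98, 0.198, 0.001], [0.198, 0.98, -0.0], [-0.001, 0.0, -1.0]]
wrist_force: [3.8, 2.4, -0.4]
width: 0.57
grip_force: 67.8
t: 15.6
tool_pos: [0.5494, 0.2304, 0.0198]
ee_rot: [[-0.98, 0.198, 0.001], [0.198, 0.98, 0.001], [-0.001, 0.001, -1.0]]
wrist_force: [3.4, 3.3, -0.2]
width: 0.564
grip_force: 67.7
```

```bash
python3 -m crank '{"xyz":[[-0.004,-0.02,0],[-0.004,-0.02,0],[0,0,0],[0,0,0],[0,0,0],[0,0,0],[0,0,0],[0,0,0]],"turn":[0,0,0,0,0,0,0,0],"gripper":[-1,-1,-1,-1,-1,-1,-1,-1]}'
```

```text
t: 16.27
tool_pos: [0.5494, 0.2303, 0.0199]
ee_rot: [[-0.98, 0.199, 0.002], [0.199, 0.98, 0.002], [-0.001, 0.003, -1.0]]
wrist_force: [4.3, 7.0, -2.2]
width: 0.569
grip_force: 67.6
```

```bash
python3 -m crank '{"xyz":[[0.004,0.025,0],[0.02,-0.004,0],[0.02,-0.004,0],[0.02,-0.004,0],[0.02,-0.004,0],[0,0,0],[0,0,0],[0,0,0]],"turn":[0,0,0,0,0,0,0,0],"gripper":[-1,-1,-1,-1,-1,-1,-1,-1]}'
python3 -m crank '{"xyz":[[0.02,-0.004,0],[0.02,-0.004,0],[0.02,-0.004,0],[0.02,-0.004,0],[0,0,0],[0,0,0],[0,0,0],[0,0,0]],"turn":[0,0,0,0,0,0,0,0],"gripper":[-1,-1,-1,-1,-1,-1,-1,-1]}'
```

```text
t: 16.93
tool_pos: [0.5494, 0.2303, 0.0198]
ee_rot: [[-0.98, 0.199, -0.002], [0.199, 0.98, 0.001], [0.003, 0.001, -1.0]]
wrist_force: [-1.8, 5.3, 3.0]
width: 0.565
grip_force: 68.2
t: 17.6
tool_pos: [0.5495, 0.2303, 0.0198]
ee_rot: [[-0.98, 0.199, -0.006], [0.199, 0.98, 0.001], [0.006, 0.0, -1.0]]
wrist_force: [-6.6, 7.2, 7.0]
width: 0.568
grip_force: 68.6
```

```bash
python3 -m crank '{"xyz":[[0,0,0.02],[0,0,0.02],[0,0,0],[0,0,0],[0,0,0],[0,0,0],[0,0,0],[0,0,0]],"turn":[0,0,0,0,0,0,0,0],"gripper":[-1,-1,-1,-1,-1,-1,-1,-1]}'
python3 -m crank '{"xyz":[[0.005,0.02,0.02],[0,0,0],[0,0,0],[0,0,0],[0,0,0],[0,0,0],[0,0,0],[0,0,0]],"turn":[0,0,0,0,0,0,0,0],"gripper":[-1,-1,-1,-1,-1,-1,-1,-1]}'
```

```text
t: 18.27
tool_pos: [0.5495, 0.2303, 0.0198]
ee_rot: [[-0.98, 0.199, -0.005], [0.199, 0.98, 0.002], [0.006, 0.0, -1.0]]
wrist_force: [-4.5, 6.9, 2.5]
width: 0.569
grip_force: 68.0
t: 18.93
tool_pos: [0.5495, 0.2303, 0.0198]
ee_rot: [[-0.98, 0.199, -0.006], [0.199, 0.98, 0.001], [0.006, -0.0, -1.0]]
wrist_force: [-4.1, 6.1, 1.6]
width: 0.573
grip_force: 67.4
```

```bash
python3 -m crank '{"xyz":[[0.005,0.03,0.03],[0,0,0.02],[0,0,0],[0,0,0],[0,0,0],[0,0,0],[0,0,0],[0,0,0]],"turn":[0,0,0,0,0,0,0,0],"gripper":[-1,-1,-1,-1,-1,-1,-1,-1]}'
python3 - <<'E'
from h import *
cv2.imwrite("pics/w3.png",imaging.camera("wrist"));cv2.imwrite("pics/t3.png",imaging.camera("top"))
a=cv2.imread("pics/t3.png")[180:330,240:380];b=cv2.imread("pics/w3.png")
cv2.imwrite("pics/m3.png",np.hstack([cv2.resize(a,(400,428),interpolation=cv2.INTER_CUBIC),cv2.resize(b,(400,428))]))
print(sensors.get_state()["tool_pos"],sensors.get_state()["wrist_force"])
E
```

```text
t: 19.6
tool_pos: [0.5497, 0.2303, 0.0201]
ee_rot: [[-0.98, 0.199, -0.005], [0.199, 0.98, 0.0], [0.005, -0.001, -1.0]]
wrist_force: [-3.2, 5.1, -2.1]
width: 0.571
grip_force: 64.9
[0.5497116  0.23028607 0.0200399 ] [-3.94528671  4.99372699 -3.65019092]
```

View pics/m3.png

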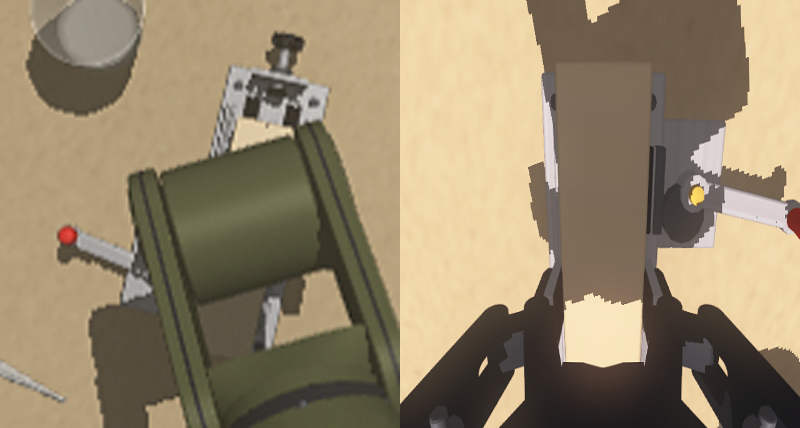

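The left half (top camera) shows the stone's far end at about (265,120), not far from the stop bracket at (275,90). The right half shows the stone straight between the rails, beside the jaw. I'll measure the gap from the top view.

Run:
```python
from h import *
f=lambda p:(240+(p[0]+.5)/2.857-.5,180+(p[1]+.5)/2.853-.5)
T=np.array([.54971,.23029]);a=np.radians(-11.46);u=np.array([np.cos(a),np.sin(a)])
far=[at("top",f(p),.012)[:2] for p in ((229,66),(329,88))]; print("far edge",far)
m=sum(far)/2; print("origin from far edge",m-.111*u,"tool x_h",(T-m)@u+.111)
e=[at("top",f(p),.042)[:2] for p in ((237,117),(296,127))]; print("stone end",e,(sum(e)/2-T)@u,"end x_h",(sum(e)/2-m)@u+.111)
a=cv2.imread("pics/t3.png")[190:240,305:365];cv2.imwrite("pics/t3z.png",cv2.resize(a,None,fx=12,fy=12,interpolation=cv2.INTER_CUBIC))
```

```text
far edge [array([0.68259206, 0.2427583 ]), array([0.6668985 , 0.16447014])]
origin from far edge [0.56595821 0.22566812] tool x_h -0.016842576754482405
stone end [array([0.63906617, 0.23551208]), array([0.63239887, 0.19084918])] 0.08770689725441856 end x_h 0.07086432049993613
```

View pics/t3z.png

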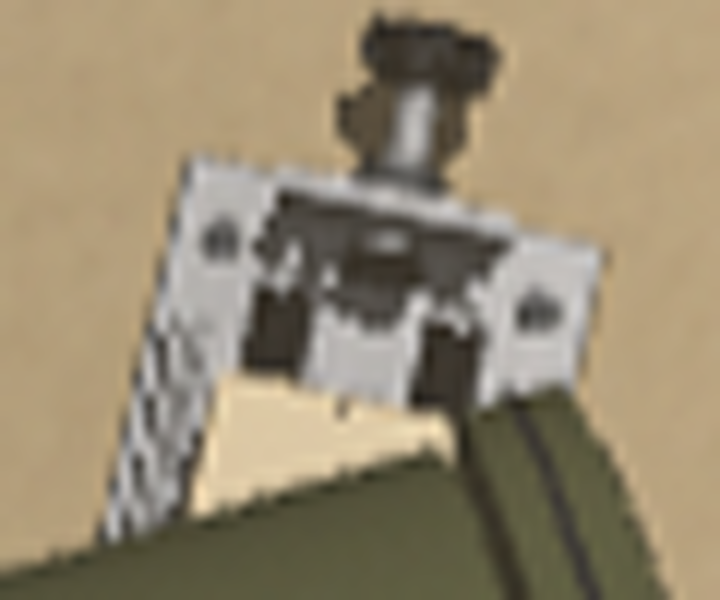

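The close-up shows the stone's end at row 380 and the rubber tip at about row 325, so roughly 10 mm is still free. It's only friction holding the stone, so I'll ease off sideways and downward.

```bash
python3 -m crank '{"xyz":[[0.006,0.03,0.01],[0.004,0.02,0.01],[0,0,0],[0,0,0],[0,0,0],[0,0,0],[0,0,0],[0,0,0]],"turn":[0,0,0,0,0,0,0,0],"gripper":[-1,-1,-1,-1,-1,-1,-1,-1]}'
python3 -m crank '{"xyz":[[0.02,-0.004,0],[0.02,-0.004,0],[0.02,-0.004,0],[0.02,-0.004,0],[0,0,0],[0,0,0],[0,0,0],[0,0,0]],"turn":[0,0,0,0,0,0,0,0],"gripper":[-1,-1,-1,-1,-1,-1,-1,-1]}'
```

```text
t: 20.37
tool_pos: [0.5525, 0.2309, 0.0221]
ee_rot: [[-0.98, 0.199, 0.0], [0.199, 0.98, -0.0], [-0.0, -0.0, -1.0]]
wrist_force: [-0.2, -0.0, -5.8]
width: 0.572
grip_force: 64.8
t: 21.03
tool_pos: [0.554, 0.2308, 0.0221]
ee_rot: [[-0.98, 0.199, -0.0], [0.199, 0.98, -0.0], [0.0, -0.0, -1.0]]
wrist_force: [-0.7, 0.9, -6.2]
width: 0.567
grip_force: 64.8
```

```bash
python3 -m crank '{"xyz":[[0.02,-0.004,-0.03],[0.02,-0.004,-0.03],[0.02,-0.004,-0.01],[0.02,-0.004,0],[0.02,-0.004,0],[0,0,0],[0,0,0],[0,0,0]],"turn":[0,0,0,0,0,0,0,0],"gripper":[-1,-1,-1,-1,-1,-1,-1,-1]}'
python3 -m crank '{"xyz":[[0.02,-0.004,0],[0.02,-0.004,0],[0.02,-0.004,0],[0.02,-0.004,0],[0,0,0],[0,0,0],[0,0,0],[0,0,0]],"turn":[0,0,0,0,0,0,0,0],"gripper":[-1,-1,-1,-1,-1,-1,-1,-1]}'
```

```text
t: 21.7
tool_pos: [0.556, 0.2304, 0.0207]
ee_rot: [[-0.98, 0.199, 0.0], [0.199, 0.98, -0.0], [-0.0, 0.0, -1.0]]
wrist_force: [0.2, 0.6, -6.8]
width: 0.569
grip_force: 64.8
t: 22.37
tool_pos: [0.5576, 0.23, 0.0207]
ee_rot: [[-0.98, 0.199, -0.0], [0.199, 0.98, -0.0], [0.0, -0.0, -1.0]]
wrist_force: [-1.1, -0.8, -6.4]
width: 0.57
grip_force: 64.8
```

```bash
python3 -m crank '{"xyz":[[0.02,-0.004,0],[0.02,-0.004,0],[0.02,-0.004,0],[0.02,-0.004,0],[0,0,0],[0,0,0],[0,0,0],[0,0,0]],"turn":[0,0,0,0,0,0,0,0],"gripper":[-1,-1,-1,-1,-1,-1,-1,-1]}'
```

```text
t: 23.03
tool_pos: [0.5592, 0.2297, 0.0207]
ee_rot: [[-0.98, 0.199, -0.0], [0.199, 0.98, -0.0], [0.0, -0.0, -1.0]]
wrist_force: [-0.0, 0.4, -5.7]
width: 0.57
grip_force: 64.8
```

```bash
python3 -m crank '{"xyz":[[0.02,-0.004,0],[0.02,-0.004,0],[0.02,-0.004,0],[0.02,-0.004,0],[0,0,0],[0,0,0],[0,0,0],[0,0,0]],"turn":[0,0,0,0,0,0,0,0],"gripper":[-1,-1,-1,-1,-1,-1,-1,-1]}'
```

```text
t: 23.7
tool_pos: [0.5608, 0.2294, 0.0207]
ee_rot: [[-0.98, 0.199, -0.0], [0.199, 0.98, -0.0], [0.0, -0.0, -1.0]]
wrist_force: [-0.5, -1.1, -6.2]
width: 0.57
grip_force: 64.8
```

```bash
python3 -m crank '{"xyz":[[0.02,-0.004,0],[0.02,-0.004,0],[0.02,-0.004,0],[0.02,-0.004,0],[0,0,0],[0,0,0],[0,0,0],[0,0,0]],"turn":[0,0,0,0,0,0,0,0],"gripper":[-1,-1,-1,-1,-1,-1,-1,-1]}'
```

```text
t: 24.37
tool_pos: [0.5624, 0.2291, 0.0207]
ee_rot: [[-0.98, 0.199, -0.0], [0.199, 0.98, -0.0], [0.0, -0.0, -1.0]]
wrist_force: [0.1, -0.0, -5.2]
width: 0.566
grip_force: 64.8
```

```bash
python3 -m crank '{"xyz":[[0.02,-0.004,0],[0.02,-0.004,0],[0.02,-0.004,0],[0,0,0],[0,0,0],[0,0,0],[0,0,0],[0,0,0]],"turn":[0,0,0,0,0,0,0,0],"gripper":[-1,-1,-1,-1,-1,-1,-1,-1]}'
```

```text
t: 25.03
tool_pos: [0.5636, 0.2288, 0.0207]
ee_rot: [[-0.98, 0.199, -0.0], [0.199, 0.98, -0.0], [0.0, -0.0, -1.0]]
wrist_force: [0.3, 0.8, -5.7]
width: 0.571
grip_force: 64.8
```

```bash
python3 -m crank '{"xyz":[[0.02,-0.004,0],[0.02,-0.004,0],[0.02,-0.004,0],[0.02,-0.004,0],[0,0,0],[0,0,0],[0,0,0],[0,0,0]],"turn":[0,0,0,0,0,0,0,0],"gripper":[-1,-1,-1,-1,-1,-1,-1,-1]}'
python3 - <<'E'
from h import *
a=imaging.camera("top")[190:240,305:365];cv2.imwrite("pics/t4z.png",cv2.resize(a,None,fx=8,fy=8,interpolation=cv2.INTER_CUBIC))
E
```

```text
t: 25.7
tool_pos: [0.5652, 0.2285, 0.0207]
ee_rot: [[-0.98, 0.199, -0.0], [0.199, 0.98, -0.0], [0.0, -0.0, -1.0]]
wrist_force: [-0.3, -0.5, -5.3]
width: 0.571
grip_force: 64.8
```

View pics/t4z.png

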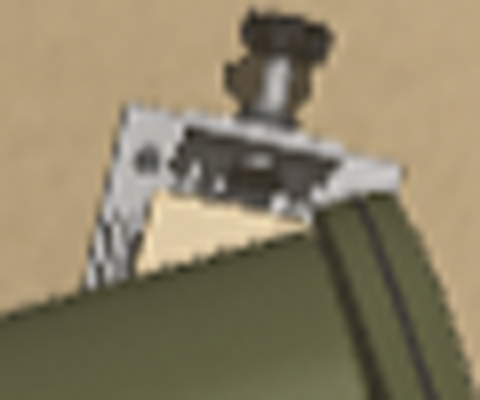

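The stone's end (row ~205) is now almost at the rubber tip. I'll take smaller steps.

```bash
python3 -m crank '{"xyz":[[0.02,-0.004,0],[0.02,-0.004,0],[0.01,-0.002,0],[0,0,0],[0,0,0],[0,0,0],[0,0,0],[0,0,0]],"turn":[0,0,0,0,0,0,0,0],"gripper":[-1,-1,-1,-1,-1,-1,-1,-1]}'
```

```text
t: 26.42
tool_pos: [0.5662, 0.2283, 0.0207]
ee_rot: [[-0.98, 0.199, 0.0], [0.199, 0.98, 0.0], [-0.0, 0.0, -1.0]]
wrist_force: [-0.5, 0.7, -5.0]
width: 0.573
grip_force: 64.8
```

```bash
python3 -m crank '{"xyz":[[0.02,-0.004,0],[0.02,-0.004,0],[0.01,-0.002,0],[0,0,0],[0,0,0],[0,0,0],[0,0,0],[0,0,0]],"turn":[0,0,0,0,0,0,0,0],"gripper":[-1,-1,-1,-1,-1,-1,-1,-1]}'
```

```text
t: 27.08
tool_pos: [0.5672, 0.2281, 0.0207]
ee_rot: [[-0.98, 0.199, 0.0], [0.199, 0.98, -0.0], [-0.0, -0.0, -1.0]]
wrist_force: [-0.1, 0.3, -6.7]
width: 0.571
grip_force: 64.8
```

```bash
python3 -m crank '{"xyz":[[0.02,-0.004,0],[0.02,-0.004,0],[0.01,-0.002,0],[0,0,0],[0,0,0],[0,0,0],[0,0,0],[0,0,0]],"turn":[0,0,0,0,0,0,0,0],"gripper":[-1,-1,-1,-1,-1,-1,-1,-1]}'
```

```text
t: 27.75
tool_pos: [0.5682, 0.2279, 0.0207]
ee_rot: [[-0.98, 0.199, -0.0], [0.199, 0.98, -0.0], [0.0, -0.0, -1.0]]
wrist_force: [-0.5, 0.2, -6.2]
width: 0.569
grip_force: 64.8
```

```bash
python3 -m crank '{"xyz":[[0.02,-0.004,0],[0.02,-0.004,0],[0.01,-0.002,0],[0,0,0],[0,0,0],[0,0,0],[0,0,0],[0,0,0]],"turn":[0,0,0,0,0,0,0,0],"gripper":[-1,-1,-1,-1,-1,-1,-1,-1]}'
```

```text
t: 28.42
tool_pos: [0.5692, 0.2277, 0.0207]
ee_rot: [[-0.98, 0.199, 0.0], [0.199, 0.98, 0.0], [-0.0, 0.0, -1.0]]
wrist_force: [0.0, -0.2, -5.6]
width: 0.567
grip_force: 64.8
```

```bash
python3 -m crank '{"xyz":[[0.02,-0.004,0],[0.02,-0.004,0],[0.01,-0.002,0],[0,0,0],[0,0,0],[0,0,0],[0,0,0],[0,0,0]],"turn":[0,0,0,0,0,0,0,0],"gripper":[-1,-1,-1,-1,-1,-1,-1,-1]}'
```

```text
t: 29.08
tool_pos: [0.5702, 0.2275, 0.0207]
ee_rot: [[-0.98, 0.199, -0.0], [0.199, 0.98, -0.0], [0.0, -0.0, -1.0]]
wrist_force: [-0.8, -0.1, -6.0]
width: 0.566
grip_force: 64.8
```

```bash
python3 -m crank '{"xyz":[[0.02,-0.004,0],[0.02,-0.004,0],[0.01,-0.002,0],[0,0,0],[0,0,0],[0,0,0],[0,0,0],[0,0,0]],"turn":[0,0,0,0,0,0,0,0],"gripper":[-1,-1,-1,-1,-1,-1,-1,-1]}'
```

```text
t: 29.75
tool_pos: [0.5712, 0.2273, 0.0207]
ee_rot: [[-0.98, 0.199, -0.0], [0.199, 0.98, -0.0], [0.0, -0.0, -1.0]]
wrist_force: [-0.5, -1.4, -6.4]
width: 0.57
grip_force: 64.8
```

```bash
python3 -m crank '{"xyz":[[0.02,-0.004,0],[0.02,-0.004,0],[0.01,-0.002,0],[0,0,0],[0,0,0],[0,0,0],[0,0,0],[0,0,0]],"turn":[0,0,0,0,0,0,0,0],"gripper":[-1,-1,-1,-1,-1,-1,-1,-1]}'
```

```text
t: 30.42
tool_pos: [0.5722, 0.2271, 0.0207]
ee_rot: [[-0.98, 0.199, 0.0], [0.199, 0.98, -0.0], [-0.0, -0.0, -1.0]]
wrist_force: [-0.1, 0.3, -5.1]
width: 0.569
grip_force: 64.8
```

```bash
python3 -m crank '{"xyz":[[0.02,-0.004,0],[0.02,-0.004,0],[0.01,-0.002,0],[0,0,0],[0,0,0],[0,0,0],[0,0,0],[0,0,0]],"turn":[0,0,0,0,0,0,0,0],"gripper":[-1,-1,-1,-1,-1,-1,-1,-1]}'
```

```text
t: 31.08
tool_pos: [0.573, 0.227, 0.0207]
ee_rot: [[-0.98, 0.199, -0.0], [0.199, 0.98, -0.0], [0.0, -0.0, -1.0]]
wrist_force: [-1.3, 1.4, -5.0]
width: 0.571
grip_force: 64.8
```

```bash
python3 -m crank '{"xyz":[[0.015,-0.003,0],[0.01,-0.002,0],[0,0,0],[0,0,0],[0,0,0],[0,0,0],[0,0,0],[0,0,0]],"turn":[0,0,0,0,0,0,0,0],"gripper":[-1,-1,-1,-1,-1,-1,-1,-1]}'
```

```text
t: 31.75
tool_pos: [0.5733, 0.2269, 0.0205]
ee_rot: [[-0.98, 0.199, -0.001], [0.199, 0.98, -0.0], [0.001, -0.0, -1.0]]
wrist_force: [-5.7, 2.1, -5.1]
width: 0.571
grip_force: 64.8
```

```bash
python3 -m crank '{"xyz":[[0,0,-0.02],[0,0,-0.02],[0,0,-0.01],[-0.004,-0.02,0],[-0.004,-0.02,0],[-0.004,-0.02,0],[-0.004,-0.02,0],[0,0,0]],"turn":[0,0,0,0,0,0,0,0],"gripper":[-1,-1,-1,-1,-1,-1,-1,-1]}'
python3 -m crank '{"xyz":[[0,0,0],[0,0,0],[0,0,0],[0,0,0],[0,0,0],[0,0,0],[0,0,0],[0,0,0]],"turn":[0,0,0,0,0,0,0,0],"gripper":[-1,-1,-1,-1,-1,-1,-1,-1]}'
```

```text
t: 32.42
tool_pos: [0.5732, 0.2262, 0.0201]
ee_rot: [[-0.98, 0.198, 0.0], [0.198, 0.98, 0.002], [0.0, 0.002, -1.0]]
wrist_force: [-5.3, 4.6, -2.9]
width: 0.574
grip_force: 65.2
t: 33.08
tool_pos: [0.5732, 0.2262, 0.0201]
ee_rot: [[-0.98, 0.198, -0.0], [0.198, 0.98, 0.001], [0.0, 0.001, -1.0]]
wrist_force: [-5.5, 4.2, -3.2]
width: 0.569
grip_force: 65.2
```

```bash
python3 -m crank '{"xyz":[[-0.004,-0.02,0],[-0.004,-0.02,0],[-0.004,-0.02,0],[0,0,0],[0,0,0],[0,0,0],[0,0,0],[0,0,0]],"turn":[0,0,0,0,0,0,0,0],"gripper":[-1,-1,-1,-1,-1,-1,-1,-1]}'
```

```text
t: 33.75
tool_pos: [0.5731, 0.2255, 0.02]
ee_rot: [[-0.98, 0.198, 0.0], [0.198, 0.98, 0.003], [0.0, 0.003, -1.0]]
wrist_force: [-4.5, 5.6, -4.6]
width: 0.569
grip_force: 65.5
```

```bash
python3 -m crank '{"xyz":[[-0.004,-0.02,0],[-0.004,-0.02,0],[0.005,-0.001,-0.02],[0,0,-0.01],[0,0,0],[0,0,0],[0,0,0],[0,0,0]],"turn":[0,0,0,0,0,0,0,0],"gripper":[-1,-1,-1,-1,-1,-1,-1,-1]}'
```

```text
t: 34.42
tool_pos: [0.5731, 0.2254, 0.02]
ee_rot: [[-0.98, 0.199, 0.001], [0.199, 0.98, 0.004], [0.0, 0.004, -1.0]]
wrist_force: [-6.3, 8.6, -2.0]
width: 0.57
grip_force: 66.4
```

```bash
python3 -m crank '{"xyz":[[0.003,0.02,0.01],[0.002,0.015,0.01],[0,0,0],[0,0,0],[0,0,0],[0,0,0],[0,0,0],[0,0,0]],"turn":[0,0,0,0,0,0,0,0],"gripper":[-1,-1,-1,-1,0.18,0.25,0.35,0.45]}' 20
python3 -m crank '{"xyz":[[0,0,0],[0,0,0.1],[0,0,0.3],[0,0,0.6],[0,0,1],[0,0,1],[0,0,1],[0,0,0.5]],"turn":[0,0,0,0,0,0,0,0],"gripper":[0.7,0.8,0.8,0.8,0.8,0.8,0.8,0.8]}'
```

```text
t: 35.08
tool_pos: [0.5751, 0.2239, 0.0212]
ee_rot: [[-0.98, 0.199, 0.004], [0.199, 0.98, 0.0], [-0.004, 0.001, -1.0]]
wrist_force: [0.2, 0.8, -0.2]
width: 0.726
grip_force: 0.0
t: 35.75
tool_pos: [0.5751, 0.2244, 0.114]
ee_rot: [[-0.98, 0.199, 0.006], [0.199, 0.98, 0.002], [-0.005, 0.003, -1.0]]
wrist_force: [0.6, -0.0, 0.5]
width: 0.901
grip_force: 0.0
```

```bash
python3 -m crank '{"xyz":[[-0.29,0.75,0],[-0.29,0.75,0],[-0.29,0.75,0],[-0.29,0.75,0],[-0.29,0.75,0],[-0.29,0.75,0],[-0.29,0.75,0],[-0.29,0.75,0]],"turn":[-0.5,-0.5,-0.5,-0.5,-0.5,0,0,0],"gripper":[-1,-1,-1,-1,-1,-1,-1,-1]}' 40
python3 -m crank '{"xyz":[[-0.29,0.75,0],[-0.29,0.75,0],[0,0,-0.5],[0,0,-0.5],[0,0,-0.5],[0,0,-0.5],[0,0,0],[0,0,0]],"turn":[0,0,0,0,0,0,0,0],"gripper":[-1,-1,-1,-1,-1,-1,-1,-1]}'
python3 - <<'E'
from h import *
s=sensors.get_state();R=np.array(s["ee_rot"]);print(s["tool_pos"],np.degrees(np.arctan2(R[1,0],R[0,0])),s["joint_pos"])
c=imaging.get_calibration("wrist");im=imaging.camera("wrist");cv2.imwrite("pics/w5.png",im)
for t,z in (("lever_knob",.038),("cam_lever",.012)):
    for d in spotter.tip_of("wrist",t)[:1]: print(t,d["score"],d["xy"],at("wrist",d["xy"],z,c))
print(proj("wrist",s["tool_pos"],c))
E
```

```text
t: 36.42
tool_pos: [0.5265, 0.3446, 0.11]
ee_rot: [[-0.931, 0.366, 0.0], [0.366, 0.931, 0.0], [-0.0, 0.0, -1.0]]
wrist_force: [-0.5, -0.4, 0.4]
width: 0.0
grip_force: 0.0
t: 37.08
tool_pos: [0.5146, 0.3727, 0.0678]
ee_rot: [[-0.93, 0.367, -0.003], [0.367, 0.93, -0.002], [0.002, -0.002, -1.0]]
wrist_force: [0.8, -0.3, 0.4]
width: 0.001
grip_force: 0.0
[0.51460086 0.37272727 0.0677853 ] 158.49311328543965 [ 3.10789411e+01  1.39047855e+01  1.03415238e+02 -5.06969305e-03
  6.28518995e+01 -3.74119747e+01]
[325.51701416 304.55083787]
```

View pics/w5.png

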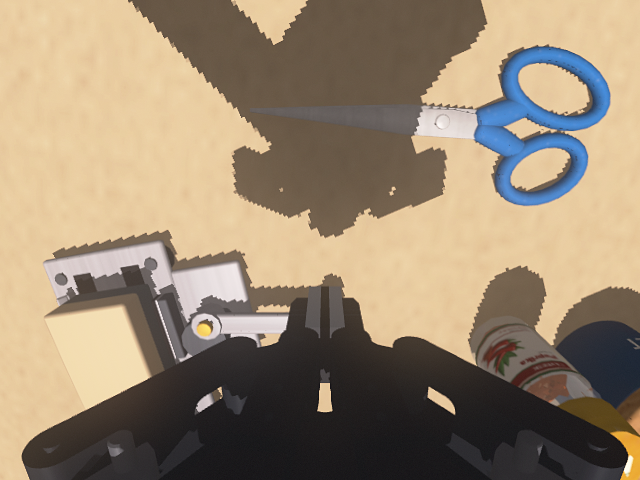

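The knob is hidden behind the shut fingers and the lever points at them, with its pivot at (204,328). The scissors and the jars are clear, so I'll lower behind the knob.

```bash
python3 -m crank '{"xyz":[[0,0,-0.4],[0,0,-0.5],[0,0,-0.5],[0,0,-0.3],[0,0,-0.12],[0.2,-0.08,0],[0.2,-0.08,0],[0,0,0]],"turn":[0,0,0,0,0,0,0,0],"gripper":[-1,-1,-1,-1,-1,-1,-1,-1]}'
python3 -m crank '{"xyz":[[0.12,-0.05,0],[0.12,-0.05,0],[0.1,-0.04,0],[0.1,-0.04,0],[0,0,0],[0,0,0],[0,0,0],[0,0,0]],"turn":[0,0,0,0,0,0,0,0],"gripper":[-1,-1,-1,-1,-1,-1,-1,-1]}'
```

```text
t: 37.9
tool_pos: [0.5245, 0.3707, 0.0337]
ee_rot: [[-0.931, 0.366, 0.001], [0.366, 0.931, 0.001], [-0.001, 0.001, -1.0]]
wrist_force: [0.1, 0.5, -0.3]
width: -0.0
grip_force: 0.0
t: 38.57
tool_pos: [0.5319, 0.367, 0.033]
ee_rot: [[-0.931, 0.366, -0.0], [0.366, 0.931, -0.0], [-0.0, -0.0, -1.0]]
wrist_force: [0.2, -0.2, 0.2]
width: -0.001
grip_force: 0.0
```

Run:
```python
import numpy as np
P=np.array([.5217,.2945]);r=.0740
ph=np.radians(82-4*np.arange(19));X=P+r*np.c_[np.cos(ph),np.sin(ph)]
X[0]=(.5319,.367)
print((np.diff(X,axis=0)/.02).round(3).tolist());print(X.round(4).tolist())
```

```text
[[0.259, -0.006], [0.251, -0.062], [0.246, -0.08], [0.239, -0.097], [0.232, -0.113], [0.224, -0.129], [0.214, -0.144], [0.204, -0.159], [0.192, -0.173], [0.179, -0.186], [0.166, -0.198], [0.152, -0.209], [0.137, -0.219], [0.121, -0.228], [0.105, -0.236], [0.088, -0.243], [0.071, -0.248], [0.054, -0.253]]
[[0.5319, 0.367], [0.5371, 0.3669], [0.5421, 0.3656], [0.547, 0.364], [0.5518, 0.3621], [0.5564, 0.3598], [0.5609, 0.3573], [0.5652, 0.3544], [0.5693, 0.3512], [0.5731, 0.3477], [0.5767, 0.344], [0.58, 0.3401], [0.583, 0.3359], [0.5858, 0.3315], [0.5882, 0.3269], [0.5903, 0.3222], [0.5921, 0.3174], [0.5935, 0.3124], [0.5946, 0.3073]]
```

```bash
python3 -m crank '{"xyz":[[0.13,-0.005,0],[0.13,-0.01,0],[0.13,-0.03,0],[0.12,-0.03,0],[0.12,-0.04,0],[0.12,-0.04,0],[0,0,0],[0,0,0]],"turn":[-0.5,-0.5,-0.5,-0.5,-0.5,-0.5,0,0],"gripper":[-1,-1,-1,-1,-1,-1,-1,-1]}'
```

```text
t: 39.23
tool_pos: [0.5453, 0.3643, 0.0328]
ee_rot: [[-0.834, 0.551, -0.004], [0.551, 0.834, -0.0], [0.003, -0.002, -1.0]]
wrist_force: [-5.1, 0.6, 1.6]
width: -0.001
grip_force: 2.3
```

```bash
python3 -m crank '{"xyz":[[0.12,-0.05,0],[0.12,-0.05,0],[0.116,-0.056,0],[0.116,-0.057,0],[0.112,-0.064,0],[0.112,-0.065,0],[0.107,-0.072,0],[0.107,-0.072,0]],"turn":[-0.5,-0.5,-0.5,-0.5,-0.5,-0.5,-0.5,-0.5],"gripper":[-1,-1,-1,-1,-1,-1,-1,-1]}'
```

```text
t: 39.9
tool_pos: [0.5625, 0.3561, 0.0328]
ee_rot: [[-0.649, 0.761, -0.006], [0.761, 0.649, 0.002], [0.005, -0.003, -1.0]]
wrist_force: [-7.2, 5.6, 2.9]
width: -0.0
grip_force: 5.1
```

```bash
python3 -m crank '{"xyz":[[0.102,-0.079,0],[0.102,-0.08,0],[0.096,-0.086,0],[0.096,-0.087,0],[0.09,-0.093,0],[0.09,-0.093,0],[0.083,-0.099,0],[0.083,-0.099,0]],"turn":[-0.5,-0.5,-0.5,-0.5,-0.5,-0.5,-0.5,-0.5],"gripper":[-1,-1,-1,-1,-1,-1,-1,-1]}'
```

```text
t: 40.57
tool_pos: [0.5778, 0.3421, 0.0328]
ee_rot: [[-0.414, 0.91, -0.004], [0.91, 0.414, 0.003], [0.005, -0.002, -1.0]]
wrist_force: [-5.8, 6.7, 0.3]
width: -0.002
grip_force: 4.4
```

```bash
python3 -m crank '{"xyz":[[0.076,-0.104,0],[0.076,-0.105,0],[0.068,-0.109,0],[0.068,-0.11,0],[0.06,-0.114,0],[0.06,-0.114,0],[0.052,-0.118,0],[0.052,-0.118,0]],"turn":[-0.5,-0.5,-0.5,-0.5,-0.5,-0.5,-0.5,-0.5],"gripper":[-1,-1,-1,-1,-1,-1,-1,-1]}'
```

```text
t: 41.23
tool_pos: [0.5891, 0.3228, 0.0328]
ee_rot: [[-0.147, 0.989, -0.002], [0.989, 0.147, 0.001], [0.001, -0.002, -1.0]]
wrist_force: [-2.6, 1.4, 0.7]
width: -0.002
grip_force: 1.2
```

```bash
python3 -m crank '{"xyz":[[0.044,-0.121,0],[0.044,-0.121,0],[0.036,-0.124,0],[0,0,0],[0,0,0],[0,0,0],[0,0,0],[0,0,0]],"turn":[-0.5,-0.5,-0.5,0,0,0,0,0],"gripper":[-1,-1,-1,-1,-1,-1,-1,-1]}'
python3 - <<'E'
from h import *
im=imaging.camera("top");cv2.imwrite("pics/t6.png",im)
a=im[180:330,230:380];b=imaging.camera("wrist")
cv2.imwrite("pics/m6.png",np.hstack([cv2.resize(a,(400,400),interpolation=cv2.INTER_CUBIC),cv2.resize(b,(400,400))]))
E
```

```text
t: 41.9
tool_pos: [0.5927, 0.3149, 0.0331]
ee_rot: [[-0.045, 0.999, 0.0], [0.999, 0.045, -0.0], [-0.0, 0.0, -1.0]]
wrist_force: [0.0, 1.0, -0.6]
width: 0.003
grip_force: 0.0
```

View pics/m6.png

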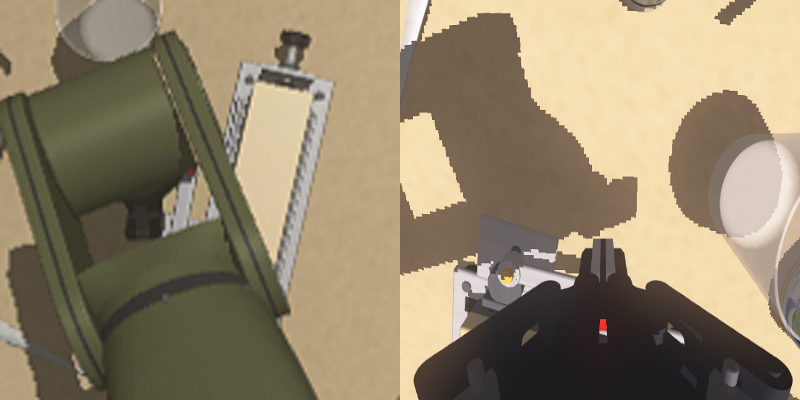

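The left half shows the stone seated against the stop, and the lever looks closed along the bed with the red knob near (190,173). The contact force has vanished, so I'll back off and check from above.

```bash
python3 -m crank '{"xyz":[[0,0.4,0],[0,0.1,0.3],[0,0,0.8],[0,0,1],[0,0,1],[-0.5,0,1],[-1,0,1],[-1,0,0.5]],"turn":[0,0,0,0,0,0,0,0],"gripper":[-1,-1,-1,-1,-1,-1,-1,-1]}'
python3 -m crank '{"xyz":[[-1,0,0.5],[-1,0,0.5],[-1,-0.5,0.5],[-1,-0.5,0.5],[-1,-0.5,0],[0,-0.5,0],[0,0,0],[0,0,0]],"turn":[0,0,0,0,0,0,0,0],"gripper":[-1,-1,-1,-1,-1,-1,-1,-1]}'
python3 - <<'E'
from h import *
im=imaging.camera("top");cv2.imwrite("pics/t7.png",im)
a=im[180:330,230:380];c=imaging.get_calibration("wrist");b=imaging.camera("wrist")
hsv=cv2.cvtColor(b,cv2.COLOR_BGR2HSV);q=np.argwhere(cv2.inRange(hsv,(0,170,120),(6,255,255)))[:,::-1]
if len(q): print("red",q.mean(0),len(q),at("wrist",q.mean(0),.04,c))
cv2.imwrite("pics/m7.png",np.hstack([cv2.resize(a,(400,400),interpolation=cv2.INTER_CUBIC),cv2.resize(b,(400,400))]))
E
```

```text
t: 42.67
tool_pos: [0.5439, 0.3258, 0.149]
ee_rot: [[-0.044, 0.999, 0.005], [0.999, 0.044, 0.002], [0.002, 0.005, -1.0]]
wrist_force: [-0.3, 0.3, 0.3]
width: 0.001
grip_force: 0.0
t: 43.33
tool_pos: [0.4433, 0.2848, 0.1855]
ee_rot: [[-0.044, 0.999, 0.001], [0.999, 0.044, 0.001], [0.001, 0.001, -1.0]]
wrist_force: [1.2, 0.2, 0.4]
width: 0.007
grip_force: 0.0
red [503.95783133 236.11445783] 166 [0.59582329 0.2816432  0.04      ]
```

View pics/m7.png

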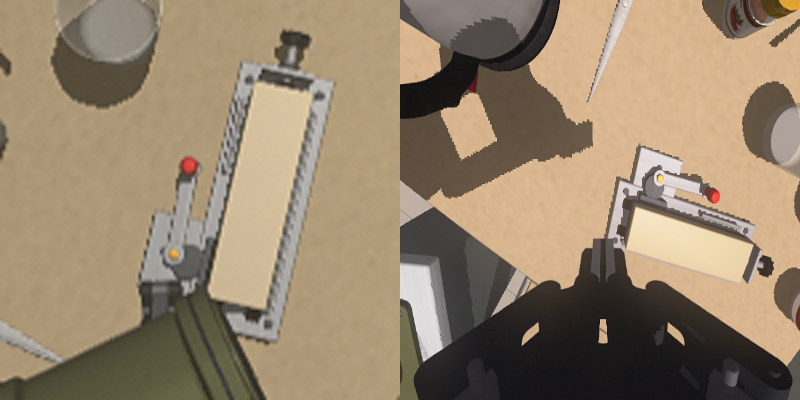

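The knob is at -9.9° from the pivot in world axes, which puts the lever at about 1.45 rad: closed on its stop. The stone lies straight in the bed with its far end at the stop tip, and the tumbler and scissors haven't moved.

```bash
python3 -c "
from cell import close_job
print(close_job())"
```

```text
the job is handed in; nothing more can be done
None
```

I handed the job in at about 43 s: the stone lies flat against the -y rail and was pressed on the stop screw at about 6–8 N. The lever measures about 1.45 rad (closed on its stop); the jaw's force and the stone's contact with the stop after I let go were not measured.

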